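Pointing check of the wheel-change kit

TASK

Do the pointing check of the wheel-change kit with the fingertips: point straight down at the deep socket (the tall one of the three steel sockets) from two to three centimetres above its top and stay there for a full two seconds without touching it, then do the same over the black container with the ribbed screw lid. Then confirm the check by pressing the round button on the small grey box right down, let it come back up and move clear. Touch, shift and lift nothing else, and do not point at the other two sockets or the open black cup.

Things in the scene. Friction and masses are not known exactly. Their poses are not given: they have to be found in the camera images.
- deep: the deep socket: stainless steel, round, standing upright, 80 mm tall, 36 mm across its upper half, 30 mm below; loose; origin at the centre of its underside, z up
- deep_top (a point): centre of the deep socket's top face, 80 mm above the table
- short: short steel socket, 36 mm tall, 36 mm across; loose, not to be pointed at; origin at the centre of its underside, z up
- short_top (a point): centre of the short socket's top face, 36 mm above the table
- wide: wide steel socket, 48 mm tall, 52 mm across; loose, not to be pointed at; origin at the centre of its underside, z up
- wide_top (a point): centre of the wide socket's top face, 48 mm above the table
- pot: black plastic screw-top container: round, 80 mm tall in all, body 66 mm across, closed by a ribbed flat lid 73 mm across over the ribs and 19 mm high; loose; origin at the centre of its underside, z up
- pot_top (a point): centre of the container's lid top, 80 mm above the table
- cup: open black plastic cup without a lid, 45 mm tall, 72 mm across its rim; loose, not to be pointed at; origin at the centre of its underside, z up
- cup_top (a point): centre of the cup's mouth, 45 mm above the table
- console: confirm box: painted grey box 70 x 70 x 34 mm fixed to the table, with the push button in a round housing on the middle of its top; origin at the centre of its underside, z up
- confirm_top (a point): centre of the top face of the round steel button, 32 mm across, on the confirm box; 56 mm above the table when up, standing 10 mm proud of its housing (48 mm across); it moves down with the button and is pressed straight down
- confirm (a joint): travel of the button: 0 up, 0.006 m fully down; a spring brings it back; about 5 N holds it fully down
- cube: clear acrylic storage cube, open at the top, 100 mm each side, empty; loose; origin at the centre of its underside
- charger: white plastic battery charger, 90 (x) x 150 (y) x 55 mm; loose; origin at the centre of its underside
- tape: roll of paper tape lying flat, 96 mm across, 24 mm high; loose; origin at the centre of its underside
- wrench: steel wrench 180 mm long lying on the table along its x axis, origin under its middle; loose. Also around the work: a steel rail 290 mm high at the far side with a red torch and a tyre gauge hanging on it, a grey parts bin far left and a grey toolbox at the right edge

How it is judged:
On the way, in this order (a step that is already met when the one before it is completed fails the run):
1. the fingertips dwell just above the deep socket without touching it (horizontal distance between the grasp point and deep_top below 0.02 m and z of the grasp point in the frame of deep_top between 0.021 and 0.075 m), for 1.8 s.
2. then the fingertips dwell just above the screw-top container without touching it (horizontal distance between the grasp point and pot_top below 0.025 m and z of the grasp point in the frame of pot_top between 0.021 and 0.075 m), for 1.8 s.
3. then the confirm button is pressed right down (value of joint confirm above 0.0045 m and contact force between any of the fingers, the arm and console above 0.5 N), for 0.1 s.
At the end, for the whole second after the job is handed in: the button is up again (within 1 mm), robot clear; every loose thing is where it stood at the start (within 8 mm), and the deep socket and the container stand upright (within 0.1 rad) and at rest (value of joint confirm below 0.001 m and distance of each of deep, short, wide, pot, cup, cube, charger, tape, wrench from where it was at the start of the episode below 0.008 m and angle between each of deep, pot's own z axis and vertical below 0.1 rad and linear speed of each of deep, pot below 0.02 m/s); the robot touches nothing.
It fails at once if the robot touches the deep socket or the container (contact force between any of the fingers, the arm and deep above 0.3 N or contact force between any of the fingers, the arm and pot above 0.3 N).
It fails at once if the robot touches anything other than the confirm box and its button (contact force between any of the fingers, the arm and anything else above 0.3 N and not (contact force between any of the fingers, the arm and console above 0.02 N)).
It fails at once if a loose thing is shifted (10 mm) or lifted (distance of any of deep, short, wide, pot, cup, cube, charger, tape, wrench from where it was at the start of the episode above 0.01 m).
It fails at once if the fingertips point at one of the other sockets or the open cup (grasp point within 15 mm sideways and less than 55 mm above its top) ((horizontal distance between the grasp point and short_top below 0.015 m and z of the grasp point in the frame of short_top between -0.05 and 0.055 m) or (horizontal distance between the grasp point and wide_top below 0.015 m and z of the grasp point in the frame of wide_top between -0.05 and 0.055 m) or (horizontal distance between the grasp point and cup_top below 0.015 m and z of the grasp point in the frame of cup_top between -0.05 and 0.055 m)).
It also fails if it takes over 56 s, if anything falls off the work surface, if the arm or the gripper's body presses on something with over 40 N, if the wrist force passes 120 N, or if a joint passes its speed limit or range.

ROBOT

A 6-joint arm with a two-finger parallel gripper is mounted at the origin on the work surface. World frame = base frame: x ahead of the robot, y to its left, z up, the work surface at z = 0. Lengths are in m, angles in rad, forces in N, time in s.
With the tool pointing down it reaches from about 0.375 to 0.975 m from the base axis. Payload 3.8 kg.
Tool frame: the origin (TCP) lies midway between the tips of the shut fingers; the grasp point (between the pads) lies 19 mm behind it; x points along the fingers, y is the direction in which the jaws open and shut, and the axes are right-handed (so a half turn about x gives the same grasp; the last joint's range is limited). The gripper opens to 88 mm and grips with 3 to 60 N. Pads are 18 mm wide; open, the fingers measure 123 mm over their backs; the gripper's body (75 mm by 187 mm) begins 45 mm behind the grasp point.
Start: joints at [1.279, 0.264, 1.604, -0, 1.274, -0.037], TCP at [0.17, 0.653, 0.239] pointing down, gripper open.
Joint ranges: [-2.63, 2.63], [-0.94, 2.18], [0.31, 2.57], [-1.31, 4.45], [0, 2.66], [-2.55, 2.55]. Speed limits (rad/s): [2.57, 2.57, 3.14, 3.14, 3.14, 3.14].

INTERFACE

Orientations are given as a rotation vector (axis times angle).
In Python, from cell import manip, inverse_kinematics, cams, order gives the robot as it stands. Calls block until the motion is done:
- manip.move_pose(position, orientation): joint-space move of the TCP to a pose.
- manip.move_linear(position, rate=0.15, rot=None): straight line of the TCP; rot=None keeps the orientation; rate is the mean speed in m/s.
- manip.set_joints(angles): joint-space move.
- manip.set_gripper(opening, force=None): finger opening in m; force is the grip in N (None keeps the last); returns when the fingers have stopped.
- manip.dwell(seconds).
- inverse_kinematics(position, orientation): joint angles nearest the present ones, or None.
- manip.state(): the state.
- cams.capture(name): name is "scene" or "top"; returns a dict with "image" (480x640x3 uint8, blue, green, red), "z_map" (480x640 float32, m along the optical axis (not along the pixel's ray), 0 where there is no reading), "intrinsics" (3x3 intrinsics, pixels), "position" and "orientation" of the camera in the world. Camera axes: x right, y down, z forward; pixel columns grow to the right and rows downward; lengths in m; the calibration is good to about 2 mm. A picture is of the moment at which its call begins.
A pose or a line that the arm cannot do raises manip.IKError and nothing moves.
- order.close_job(): hands the job in, once; it reports no verdict.
The state is a dict: "clock": time; "joint_pos": joint angles; "joint_velocities": joint speeds; "tau": joint torques, N m; "tool_pos": TCP position; "tcp_rot": TCP orientation; "contact_force": force on the tool from outside, world axes, zero at the start; "moment": the same for the moment, N m; "gripper_width": finger opening in m.
Only numpy, scipy, OpenCV 4.12 (cv2) and the standard library are available. Lean on these libraries where they do the work, as an engineer would, in place of code of your own. Each camera call takes 0.05 s, during which the arm holds its last target.

## Working session

There is one attempt and no reset: what is moved stays moved. The work goes in short steps, each a Python script; the robot and the scene stay as the last script left them, time stands still between calls to the robot, and variables do not carry over. Pictures are saved under pics/ and viewed, and the job is handed in when it is done.

```bash
ls; mkdir -p pics; python3 - <<'E'
from cell import manip, cams
import cv2, numpy as np
for n in ("scene","top"):
    c=cams.capture(n); cv2.imwrite(f"pics/{n}0.png",c["image"]); np.savez(f"/tmp/{n}0.npz",**c)
    print(n,c["intrinsics"],c["position"],c["orientation"],(c["z_map"]==0).mean())
s=manip.state(); print(s)
E
```

```text
pics
scene [[435.05297601   0.         317.74659429]
 [  0.         435.05297601 244.69429219]
 [  0.           0.           1.        ]] [ 0.91690505 -0.55261737  0.92519512] [-2.35828496 -0.81632853  0.27614696] 0.0039713541666666664
top [[541.1339955    0.         320.67951157]
 [  0.         541.1339955  235.48772841]
 [  0.           0.           1.        ]] [0.17428101 0.00243701 1.57664396] [-2.08931325  2.1284067  -0.2301018 ] 0.0040625
{'clock': 0.1, 'joint_pos': array([ 1.27911437e+00,  2.64649473e-01,  1.60522748e+00,  6.86332128e-06,
        1.27368166e+00, -3.68946000e-02]), 'joint_velocities': array([-0.00100985, -0.00222737, -0.00517861, -0.00079742, -0.00085328,
        0.00030955]), 'tau': array([-1.54924678e-04, -5.03623617e+01, -3.58070183e+01,  7.30095198e-02,
        2.34321726e-02, -5.75771128e-05]), 'tool_pos': array([0.16994097, 0.65260414, 0.23753697]), 'tcp_rot': array([ 0.19849639,  1.56185408, -0.20154815]), 'contact_force': array([-0.6192849 ,  0.2926188 , -0.26917915]), 'moment': array([-0.02668752, -0.05786014,  0.02394794]), 'gripper_width': 0.08845551209596046}
```

View pics/scene0.png

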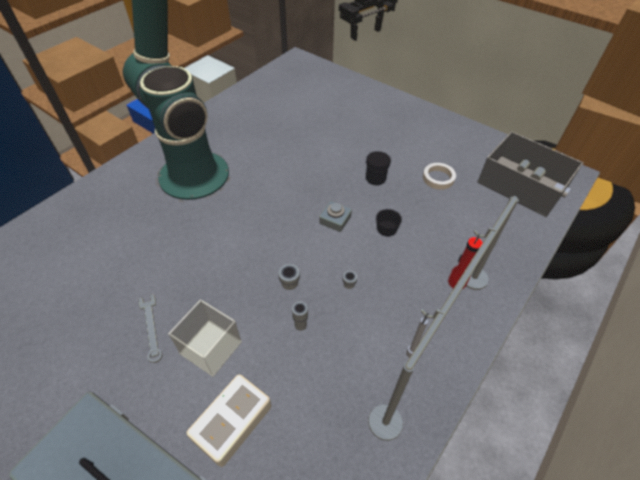

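View pics/top0.png

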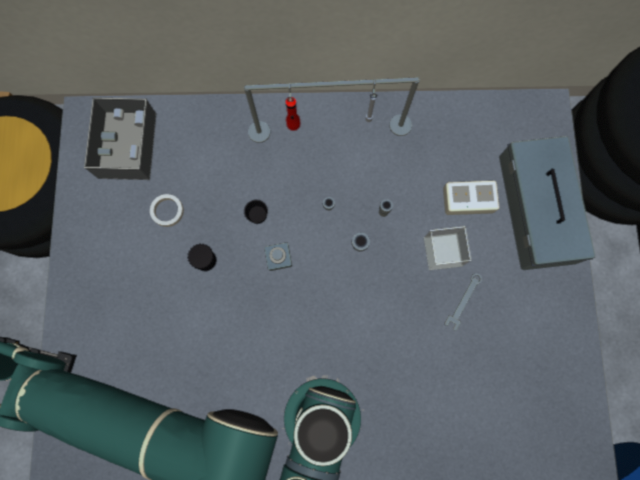

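The scene view shows the deep socket near (300,312), the wide at (289,275), short at (350,278), the pot at (377,167), the cup at (388,222) and the console at (335,215). In the top view these are deep (387,207), wide (361,242), short (328,203), pot (202,257), cup (256,211) and console (278,256). Next I'll measure them.

```bash
cat > h.py <<'E'
import numpy as np, cv2
from scipy.spatial.transform import Rotation as R
def load(n): return dict(np.load(f"/tmp/{n}.npz"))
def cloud(c):
    K=c["intrinsics"];v,u=np.mgrid[:480,:640];z=c["z_map"]
    p=np.stack([(u-K[0,2])/K[0,0]*z,(v-K[1,2])/K[1,1]*z,z],-1)
    return p@R.from_rotvec(c["orientation"]).as_matrix().T+c["position"]
def ray(c,u,v,h):
    K=c["intrinsics"];d=R.from_rotvec(c["orientation"]).as_matrix()@np.array([(u-K[0,2])/K[0,0],(v-K[1,2])/K[1,1],1])
    return c["position"]+d*(h-c["position"][2])/d[2]
E
python3 - <<'E'
from h import *
S={"deep":((387,207),(300,312)),"wide":((361,242),(289,275)),"short":((328,203),(350,278)),"pot":((202,257),(377,167)),"cup":((256,211),(388,222)),"console":((278,256),(335,215))}
H=dict(deep=.08,wide=.048,short=.036,pot=.08,cup=.045,console=.056)
for i,n in enumerate(("top0","scene0")):
    c=load(n);P=cloud(c)
    ims=[]
    for k,uv in S.items():
        u,v=uv[i]; w=24
        p=P[v-w:v+w,u-w:u+w].reshape(-1,3)
        m=p[:,2]>.012
        hi=p[p[:,2]>H[k]-.012]
        q=p[m]
        print(n,k,"zmax",np.percentile(q[:,2],98).round(3) if len(q) else None,len(hi),"hi mid",((hi.min(0)+hi.max(0))/2).round(4)[:2] if len(hi) else None,"ext",np.ptp(hi,axis=0).round(3) if len(hi) else None, "med tbl",np.median(p[:,2]).round(4))
        ims.append(cv2.resize(c["image"][v-w:v+w,u-w:u+w],(260,260),interpolation=cv2.INTER_CUBIC))
    cv2.imwrite(f"pics/crop_{n}.png",np.vstack([np.hstack(ims[:3]),np.hstack(ims[3:])]))
E
```

```text
top0 deep zmax 1.577 137 hi mid [ 0.3898 -0.1043] ext [0.431 0.213 1.508] med tbl 0.0009
top0 wide zmax 1.577 267 hi mid [ 0.3443 -0.0707] ext [0.34  0.146 1.539] med tbl 0.0012
top0 short zmax 1.577 139 hi mid [ 0.401  -0.0217] ext [0.453 0.048 1.551] med tbl 0.0009
top0 pot zmax 0.088 527 hi mid [0.3309 0.188 ] ext [0.313 0.371 1.509] med tbl 0.0023
top0 cup zmax 1.577 161 hi mid [0.3985 0.1107] ext [0.448 0.216 1.543] med tbl 0.0016
top0 console zmax 1.577 204 hi mid [0.3257 0.0737] ext [0.303 0.143 1.532] med tbl 0.0022
scene0 deep zmax 0.572 225 hi mid [ 0.7436 -0.3632] ext [0.347 0.379 0.857] med tbl 0.0007
scene0 wide zmax 0.053 345 hi mid [ 0.6908 -0.3222] ext [0.452 0.461 0.889] med tbl 0.0008
scene0 short zmax 0.925 189 hi mid [ 0.7548 -0.2804] ext [0.324 0.544 0.901] med tbl 0.0006
scene0 pot zmax 0.084 388 hi mid [ 0.6651 -0.09  ] ext [0.504 0.925 0.857] med tbl 0.0017
scene0 cup zmax 0.049 232 hi mid [ 0.7346 -0.1648] ext [0.365 0.776 0.892] med tbl 0.0013
scene0 console zmax 0.059 173 hi mid [ 0.674  -0.2034] ext [0.486 0.698 0.881] med tbl 0.0014
```

```bash
sleep 1
```

```text
(no output)
```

View pics/crop_top0.png

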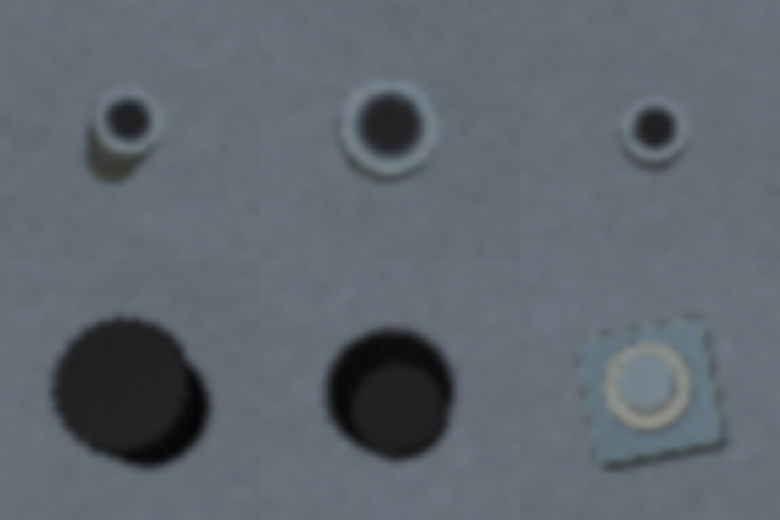

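View pics/crop_scene0.png

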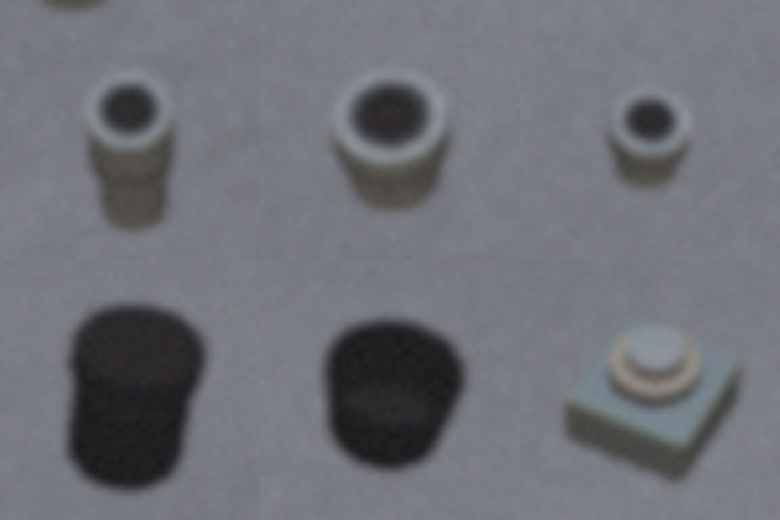

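The crops confirm the identities. Next come the top centres from both views, cast at the known heights.

```bash
python3 - <<'E'
from h import *
S={"deep":((387,207),(300,312)),"wide":((361,242),(289,275)),"short":((328,203),(350,278)),"pot":((202,257),(377,167)),"cup":((256,211),(388,222)),"console":((278,256),(335,215))}
H=dict(deep=.08,wide=.048,short=.036,pot=.08,cup=.045,console=.056)
for i,n in enumerate(("top0","scene0")):
    c=load(n);P=cloud(c)
    for k,uv in S.items():
        u,v=uv[i]; w=24
        z=P[...,2];m=((z>H[k]-.009)&(z<H[k]+.012)).astype(np.uint8)
        m2=np.zeros_like(m);m2[v-w:v+w,u-w:u+w]=m[v-w:v+w,u-w:u+w]
        q=P[m2>0][:,:2]
        cs,_=cv2.findContours(m2,0,2);cc=max(cs,key=cv2.contourArea)
        e=cv2.fitEllipse(cv2.convexHull(cc)) if len(cc)>5 else None
        print(n,k,"depth mid",((q.min(0)+q.max(0))/2).round(4),"ext",np.ptp(q,axis=0).round(3),"ell",np.round(e[0],1),np.round(e[1],1),"ray",ray(c,*e[0],H[k])[:2].round(4),"z",np.median(P[m2>0][:,2]).round(4))
# hand picked from crops
T=load("top0");Sc=load("scene0")
f=lambda S0,x,y:(S0[0]-24+x/5.417-.5,S0[1]-24+y/5.417-.5)
for k,a,b in (("deep",(129,119),(129,109)),("pot",(120,123),(137,89)),("console",(646,125),(655,91))):
    a=(a[0]-(520 if k=="console" else 0),a[1]);b=(b[0]-(520 if k=="console" else 0),b[1])
    print(k,ray(T,*f(S[k][0],*a),H[k])[:2].round(4),ray(Sc,*f(S[k][1],*b),H[k])[:2].round(4))
# heights along everything >0.09 in the work area
P=cloud(T);m=(P[...,2]>.1)&(P[...,2]<.6)&(P[...,0]<.85)&(P[...,0]>.3)&(abs(P[...,1])<.5)
print(m.sum(),P[m].min(0),P[m].max(0))
E
```

```text
top0 deep depth mid [ 0.587  -0.1933] ext [0.037 0.035] ell [385.8 205.2] [12.2 12.6] ray [ 0.5865 -0.1924] z 0.0803
top0 wide depth mid [ 0.4892 -0.1188] ext [0.05 0.05] ell [360.2 241.2] [17.5 18. ] ray [ 0.4892 -0.1181] z 0.0492
top0 short depth mid [ 0.6089 -0.0294] ext [0.038 0.033] ell [328.3 202.9] [12.  12.5] ray [ 0.6088 -0.0286] z 0.0367
top0 pot depth mid [0.4506 0.3372] ext [0.074 0.073] ell [199.8 255.6] [25.1 26.1] ray [0.4495 0.3362] z 0.0804
top0 cup depth mid [0.5868 0.1849] ext [0.072 0.068] ell [255.3 210.9] [23.6 24. ] ray [0.586  0.1855] z 0.0439
top0 console depth mid [0.4544 0.1219] ext [0.044 0.046] ell [277.  254.7] [15.  15.9] ray [0.4525 0.1214] z 0.0534
scene0 deep depth mid [ 0.5878 -0.1919] ext [0.035 0.036] ell [299.2 308.8] [15.9 16.2] ray [ 0.589  -0.1939] z 0.0803
scene0 wide depth mid [ 0.4906 -0.1176] ext [0.052 0.052] ell [288.4 272.9] [19.4 21.1] ray [ 0.4921 -0.1196] z 0.0482
scene0 short depth mid [ 0.6102 -0.0275] ext [0.035 0.039] ell [349.2 277. ] [14.3 14.4] ray [ 0.6115 -0.0304] z 0.036
scene0 pot depth mid [0.4493 0.3362] ext [0.072 0.073] ell [377.8 159.6] [18.5 25.1] ray [0.4521 0.332 ] z 0.08
scene0 cup depth mid [0.5867 0.1859] ext [0.069 0.074] ell [388.1 218.9] [21.4 26.3] ray [0.5874 0.1832] z 0.0436
scene0 console depth mid [0.4541 0.1208] ext [0.044 0.044] ell [334.9 208.7] [12.2 15.1] ray [0.458  0.1156] z 0.0549
deep [ 0.5886 -0.194 ] [ 0.5873 -0.1915]
pot [0.4507 0.3367] [0.4505 0.3345]
console [0.4529 0.1221] [0.4559 0.1208]
987 [ 0.40962258 -0.41630419  0.100019  ] [0.84996227 0.18908054 0.30564518]
```

```bash
cat >> h.py <<'E'
DEEP=(.5875,-.1925);POT=(.4500,.3363);BTN=(.4541,.1215)
def rot(xy):
    # tool x down, wrist yaw following the base azimuth
    a=np.arctan2(xy[1],xy[0])
    return (R.from_euler("z",a)*R0).as_rotvec()
# tool x -> -z, y -> y (radial-frame tangential), z -> x
R0=R.from_matrix(np.array([[0,0,1],[0,1,0],[-1,0,0]],float))
E
python3 - <<'E'
from h import *
from cell import manip, inverse_kinematics
print(R.from_rotvec(manip.state()["tcp_rot"]).as_matrix().round(2))
for xy in (DEEP,POT,BTN):
    for z in (.2,.105,.05): print(inverse_kinematics([*xy,z],rot(xy)).round(2))
manip.set_gripper(0.0,20)
manip.move_pose([*DEEP,.2],rot(DEEP))
s=manip.state();print(s["clock"],s["tool_pos"],s["gripper_width"],s["contact_force"])
E
```

```text
[[-0.    0.25  0.97]
 [-0.    0.97 -0.25]
 [-1.   -0.   -0.  ]]
[-0.36  0.18  1.77 -0.    1.18 -1.61]
[-0.36  0.27  1.85 -0.    1.02 -1.61]
[-0.36  0.34  1.89 -0.    0.92 -1.61]
[ 0.6   0.08  1.89  0.    1.17 -1.62]
[ 0.6   0.17  1.98  0.    0.99 -1.62]
[ 0.6   0.24  2.01  0.    0.89 -1.62]
[ 0.21 -0.1   2.07  0.    1.17 -1.62]
[ 0.21  0.    2.16  0.    0.98 -1.62]
[ 0.21  0.08  2.2  -0.    0.86 -1.62]
4.7 [ 0.58778889 -0.19178225  0.20004045] 0.00037472938774859 [-0.37890699  0.00385467 -0.28768427]
```

```bash
python3 - <<'E'
from h import *
from cell import manip, cams
manip.move_linear([*DEEP,.105],rate=.1)
manip.dwell(.4)
c=cams.capture("scene");cv2.imwrite("pics/deep.png",cv2.resize(c["image"][200:360,200:400],(800,600)[:1]+(640,)) if 0 else cv2.resize(c["image"][220:370,200:400],(800,600)))
manip.dwell(2.0)
s=manip.state();print(s["clock"],s["tool_pos"],s["contact_force"])
E
```

```text
8.25 [ 0.58747957 -0.1924994   0.10498098] [-0.15351014 -1.07409792 -0.4535619 ]
```

View pics/deep.png

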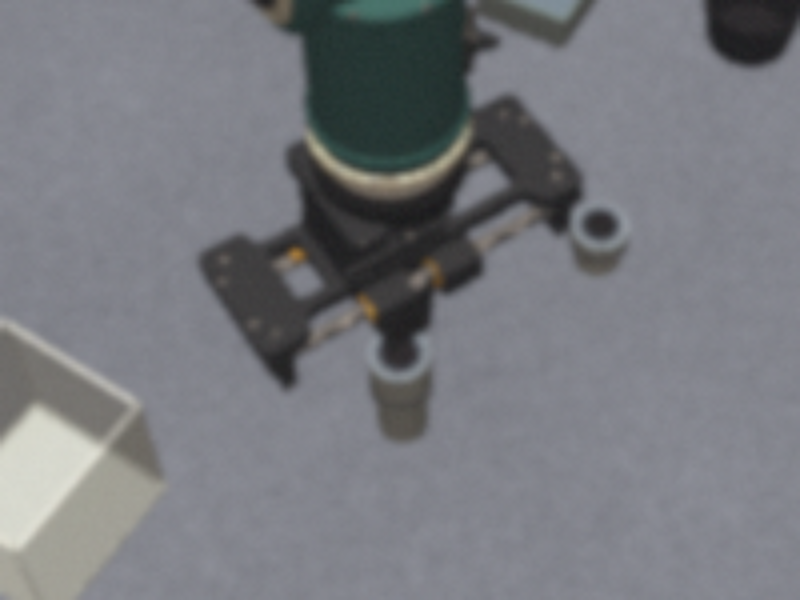

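The fingertips stop just above the socket's mouth, at about (400,345) in the enlarged crop, and the socket stands undisturbed. Next is the pot: go up, then across at z = 0.2.

```bash
python3 - <<'E'
from h import *
from cell import manip, cams
manip.move_linear([*DEEP,.2],rate=.12)
manip.move_pose([*POT,.2],rot(POT))
manip.move_linear([*POT,.105],rate=.1)
manip.dwell(.4)
c=cams.capture("scene");cv2.imwrite("pics/pot.png",cv2.resize(c["image"][80:230,270:470],(800,600)))
manip.dwell(2.0)
s=manip.state();print(s["clock"],s["tool_pos"],s["contact_force"])
E
```

```text
14.7167 [0.44999667 0.33631129 0.10499054] [ 0.20279944 -0.54144386 -0.30811987]
```

View pics/pot.png

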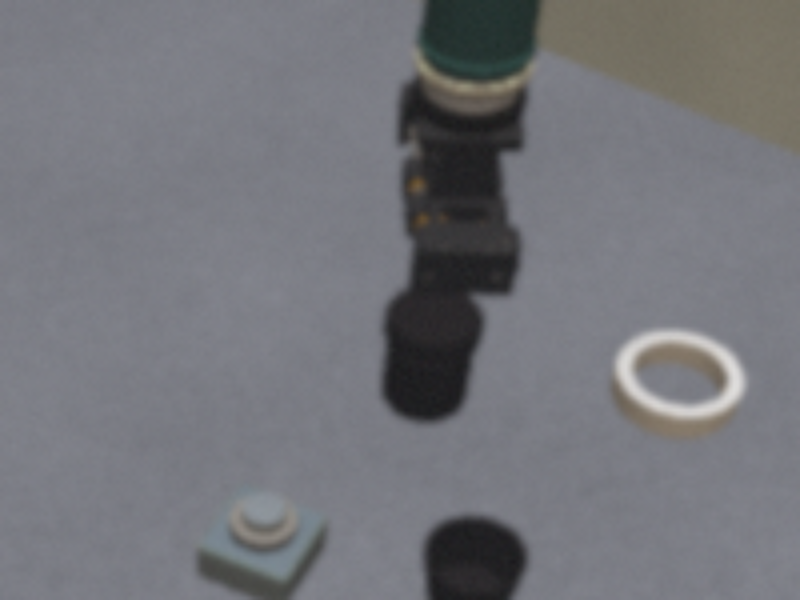

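The gripper is over the lid at (433,310), and the pot, tape and console are undisturbed. Next is the press, stepping down while watching the force.

```bash
python3 - <<'E'
from h import *
from cell import manip
manip.move_linear([*POT,.2],rate=.12)
manip.move_pose([*BTN,.15],rot(BTN))
manip.move_linear([*BTN,.062],rate=.1)
manip.dwell(.3)
f0=manip.state()["contact_force"]; n=0
for z in np.arange(.057,.0449,-.001):
    manip.move_linear([*BTN,z],rate=.03); manip.dwell(.1)
    s=manip.state(); df=s["contact_force"]-f0
    print(round(z,4),s["tool_pos"][2].round(4),df.round(2))
    if df[2]>14: break
manip.dwell(.4)
s=manip.state();print(s["clock"],s["tool_pos"],s["contact_force"]-f0)
E
```

```text
0.057 0.0569 [ 0.02 -0.11 -1.04]
0.056 0.0562 [0.07 0.01 1.02]
0.055 0.0551 [-0.23  0.15  1.44]
0.054 0.0541 [ 0.5  -0.43  1.88]
0.053 0.0531 [ 0.37 -0.51  2.37]
0.052 0.0521 [-0.03  0.87  2.79]
0.051 0.0511 [-0.75 -0.08  3.2 ]
0.05 0.0504 [-1.19 -0.08  5.49]
0.049 0.0502 [-3.44  0.08 13.94]
0.048 0.0501 [-7.84 -0.65 21.29]
21.8417 [0.45437307 0.12156303 0.05011469] [-6.87127071 -1.63388973 21.57932153]
```

The force followed the spring and then hit the hard stop at z = 0.050, so the button is fully down. Now release and move clear.

```bash
python3 - <<'E'
from h import *
from cell import manip, cams
manip.move_linear([*BTN,.15],rate=.08)
manip.set_joints([1.279,0.264,1.604,0,1.274,-1.6])
manip.dwell(.6)
s=manip.state();print(s["clock"],s["tool_pos"],s["contact_force"])
for n in ("top","scene"):
    c=cams.capture(n);cv2.imwrite(f"pics/{n}1.png",c["image"]);a=load(n+"0")
    d=np.abs(c["image"].astype(int)-a["image"]).max(2)>40
    P=cloud(a);ok=(P[...,2]<.12)&(P[...,0]>.3)&(P[...,0]<.8)&(abs(P[...,1])<.45)
    print(n,"changed px",(d&ok).sum(),np.argwhere(d&ok)[:8].tolist())
    S=((278,256),(335,209))[n=="scene"]
    Q=cloud(c);u,v=S; p=Q[v-4:v+5,u-4:u+5,2];print("button z",np.median(p), np.median(P[v-4:v+5,u-4:u+5,2]))
E
```

```text
26.05 [0.17016498 0.65308226 0.23863751] [ 0.35135715  0.86348843 -0.67000555]
top changed px 0 []
button z 0.05543370883162235 0.05365398702177249
scene changed px 0 []
button z 0.05528302350837655 0.055027389605931454
```

View pics/scene1.png

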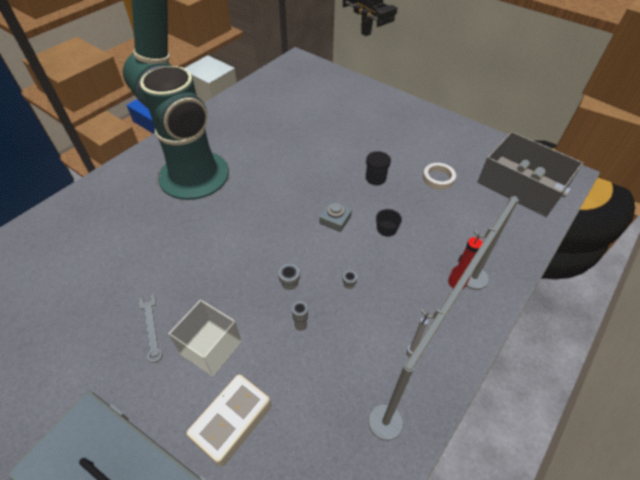

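Everything stands where it did: deep (300,312), pot (377,167), console (335,215). The button is up and the arm is clear.

```bash
python3 -c "
from cell import order; print(order.close_job())"
```

```text
the job is handed in; nothing more can be done
None
```

The pointing check is done and the job is handed in; no verdict is reported, so this rests on my own checks.

- **Pointing:** With the fingers shut, I held the fingertips about 25 mm above the deep socket and then about 25 mm above the screw-top container, for roughly 2.4 s each. The pictures show the gripper over the right object both times. Contact-force readings stayed around 1 N or less, like the readings in free air, so they showed no contact but could not rule out a touch as light as 0.3 N.
- **Button:** I pressed until it reached its stop, at z about 0.050 m. The force rose with the spring to about 5 N, then to 21 N at the stop.
- **Final state:** The button reads up again, at about 0.055 m in both views, against 0.054 and 0.055 m before. Comparing the first and last pictures from both cameras showed no changes over the main work area, and the arm was clear at 26 s. That comparison did not reach the parts furthest from the middle of the table, but nothing there looked moved.
- **Disagreement:** The two camera views differed by up to about 5 mm on some ellipse fits (container lid and button). The depth readings agreed within about 2 mm, so I used those.

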